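# Sweep loose fasteners into the catch tray

## Task

Clear the loose fasteners off the bench: with the fingertips, sweep the two hexagon nuts and the short bolt along the bench top through the open front of the sheet-metal tray, until all three lie well inside it, clear of its sloping front lip. Only push them: do not pick up or lift any of them. Leave the brass fitting, the steel parallel, the wooden wedge and the hex key where they are.

Things in the scene. Friction and masses are not known exactly. Their poses are not given: they have to be found in the camera images.
- tray: bare sheet-metal tray fixed flat on the bench, 180 mm wide; walls 3 mm thick, 34 mm high on three sides, open front. Origin: middle of front edge at bench height; x points into the tray, y across it, z up. Back wall's inner face at x = 127 mm, side walls' at y = +-87 mm, from x = 14 on. Floor top 2 mm above the bench; a lip slopes up to it from x = 0 to 14 mm. Screw tabs stand 21 mm out at the sides
- large_nut: loose hexagon nut of plain grey steel lying flat, 23 x 25 mm, 11 mm high, 32 g. Origin: centre of its underside, z up
- small_nut: loose hexagon nut of plain brown steel lying flat, 19 x 22 mm, 10 mm high, 20 g. Origin: centre of its underside, z up
- short_bolt: loose short hexagon-head bolt lying on its side, brown steel, 41 x 24 mm over all as it lies, 13 mm high, 31 g. Origin: under the middle of it, at bench height, z up
- brass_fitting: bystander: upright brass pipe fitting, 24 x 27 mm, 40 mm tall, loose. Origin: centre of its underside
- parallel: bystander: flat ground steel bar, 62 x 100 mm over all as it lies (its long axis is askew in this frame), 16 mm high, loose. Origin: centre of its underside
- wood_wedge: bystander: wooden wedge, 56 x 96 mm over all as it lies, 22 mm high, loose. Origin: centre of its underside
- hex_key: bystander: L-shaped hex key lying flat, 51 x 91 mm, 7 mm high, loose. Origin: centre of its underside

How it is judged:
At the end, for the whole second after the job is handed in: The origins of both nuts and of the bolt lie between the tray's side walls and back wall, each at least 20 mm behind the front edge and under 30 mm high, and all three are at rest (x of large_nut in the frame of tray between 0.02 and 0.127 m and y of large_nut in the frame of tray between -0.087 and 0.087 m and height (world z) of large_nut between -0.005 and 0.03 m and linear speed of each of large_nut, small_nut, short_bolt below 0.02 m/s and x of small_nut in the frame of tray between 0.02 and 0.127 m and y of small_nut in the frame of tray between -0.087 and 0.087 m and height (world z) of small_nut between -0.005 and 0.03 m and x of short_bolt in the frame of tray between 0.02 and 0.127 m and y of short_bolt in the frame of tray between -0.087 and 0.087 m and height (world z) of short_bolt between -0.005 and 0.03 m); the robot touches nothing.
It fails at once if a nut or the bolt is lifted: its origin comes more than 30 mm above the bench top (height (world z) of any of large_nut, small_nut, short_bolt above 0.03 m).
It fails at once if a nut or the bolt falls off the bench (height (world z) of any of large_nut, small_nut, short_bolt below -0.03 m).
It fails at once if the brass fitting, the parallel, the wedge or the hex key is shifted by more than 12 mm (distance of any of brass_fitting, parallel, wood_wedge, hex_key from where it was at the start of the episode above 0.012 m).
It also fails if it takes over 72 s, if anything falls off the work surface, if the arm or the gripper's body presses on something with over 40 N, if the wrist force passes 120 N, or if a joint passes its speed limit or range.

## Robot

A 7-joint arm with a two-finger parallel gripper is mounted at the origin on a cart in front of the work surface, level with it; the furniture and walls round the work are solid. World frame = base frame: x ahead of the robot, y to its left, z up, the work surface at z = 0. Lengths are in m, angles in rad, forces in N, time in s.
With the tool pointing down it reaches from about 0.425 to 0.8 m from the base axis. Payload 8.3 kg.
Tool frame: the origin (TCP) lies between the finger pads; the fingertips stand 14 mm ahead of it and the grasp point (between the pads) lies 5 mm behind it (robot.nose_length is the distance from the TCP to the fingertips, in m); x points along the fingers, y is the direction in which the jaws open and shut, and the axes are right-handed (so a half turn about x gives the same grasp; the last joint's range is limited). The gripper opens to 85 mm and grips with 20 to 120 N. Pads are 22 mm wide; open, the fingers measure 114 mm over their backs; the gripper's body (76 mm by 85 mm) begins 54 mm behind the grasp point. The pads swing forward as they close: fully open they stand 13 mm farther back than shut.
Start: joints at [1.047, 0.383, 0.016, 1.37, -0.006, 1.388, -0.046], TCP at [0.278, -0.56, 0.245] pointing down, gripper open.
Joint ranges: [-2.95, 2.95], [-0.25, 2.06], [-1.52, 1.56], [0.18, 2.33], [-1.44, 4.58], [0.02, 2.06], [-3.01, 3.01]. Speed limits (rad/s): [2.39, 2.39, 3.01, 3.01, 3.14, 3.14, 3.14].

## Interface

Orientations are given as a rotation vector (axis times angle).
In Python, from workcell import get_obs, viewer, robot, silhouettes gives the robot as it stands.
- The arm moves only by the tool arm_command, never from a script. Its argument "commands" is a list of rows, each a list of 6 numbers: the shift along the tool's x, y, z in m, then the turn, a rotation vector about the tool's x, y, z in rad. In form: [[dx, dy, dz, ax, ay, az], ...]. A call has 1 to 20 rows; each row is the pose to reach, as a shift and turn from the pose commanded when the call began, along the tool's axes at that moment; what a row does not reach only later rows make up. A row lasts 1/12 s, in which the tool goes at most 41.7 mm and 7.16 degrees, less where a joint would pass 70% of its speed; a pose out of reach is approached as far as the arm can. A call with a gripper value outside its range is refused whole. "hand" is the finger opening in m, from 0 to 0.0854, set as the call begins (left out, the last holds). The fingers move at their own pace and stop on an object; "force" is the grip in N (left out, the last holds). Time passes only in rows, so rows that repeat a pose let the fingers close. It gives the time, the measured TCP pose, the force and the opening at its end, in the units of the state.
- get_obs(): the state, without advancing time (a new reading comes with each control period).
- viewer.camera(name): name is "scene" or "top" or "wrist"; returns a dict with "img" (480x640x3 uint8, red, green, blue), "vfov" (degrees; the focal length in pixels is half the picture's height over the tangent of half this angle, whatever the lens; pixels are square), "cx", "cy" (the principal point, pixels), "eye" and "orientation" of the camera in the world; the wrist camera has in their place "T_tool_cam" (4x4, takes a point from camera to tool coordinates, whose origin is the TCP and whose axes are the tool frame's). Camera axes: x right, y up, looking along -z (the intrinsics and any distortion apply to the point x, -y, -z); pixel columns grow to the right and rows downward; lengths in m; the calibration is good to about 2 mm. A picture is of the moment at which its call begins: read the wrist's pose just before it. There is no depth.
- robot.hand_in(): hands the job in, once; it reports no verdict.
Trained networks look in the newest picture that a camera, given by its name, has taken for a name from the list of things; names that differ only in an ending like _2 or _b are one class to them, and where a whole thing is asked for, a point or a joint stands for the part that bears it (a point fixed in the world has none). Each returns a list of dicts, best first, with "p" (0 to 1); they miss things now and then, are a little off and sometimes report something else, mostly with a low value. They report only what shows in the picture. A call takes as long as a camera call.
- silhouettes(camera, thing): "pixels" (480x640 bool, what is visible of it) and "location" ([column, row] in pixels, amid what is visible of it).
The state is a dict: "t": time; "q": joint angles; "joint_velocities": joint speeds; "tau": joint torques, N m; "eef_pos": TCP position; "tool_rot": TCP orientation; "force": force on the tool from outside, world axes, zero at the start; "moment": the same for the moment, N m; "width": finger opening in m.
Only numpy, scipy, OpenCV 4.12 (cv2) and the standard library are available. Lean on these libraries where they do the work, as an engineer would, in place of code of your own. Each camera call takes 0.05 s, during which the arm holds its last target. There are 200 camera calls.

## Working session

There is one attempt and no reset: what is moved stays moved. The work goes in short steps, Python scripts to look and compute and a tool call to move; the robot and the scene stay as the last step left them, time stands still between calls to the robot, and variables do not carry over. Pictures are saved under pics/ and viewed, about 8 in all and at most 12, crops included, and the job is handed in when it is done.

Besides the shell and the picture viewer there is one more tool, called after "Request:" as name([rows], argument=value, ...), one row to a line, values as JSON. arm_command: Moves the arm, as the interface text tells. Its arguments: {"type":"object","properties":{"commands":{"type":"array"},"hand":{"type":"number"},"force":{"type":"number"}},"required":["commands"]}

```bash
mkdir -p pics; cat > h.py <<'E'
import numpy as np, cv2
from scipy.spatial.transform import Rotation as R
from workcell import get_obs, viewer, robot, silhouettes
def pose(c):
    o=np.array(c["orientation"],float)
    M=o if o.shape==(3,3) else (R.from_rotvec(o).as_matrix() if o.size==3 else R.from_quat(o).as_matrix())
    return np.array(c["eye"]),M
def px2w(c,p,z=0.0):
    e,M=pose(c); f=240/np.tan(np.radians(c["vfov"])/2)
    d=M@np.array([(p[0]-c["cx"])/f,-(p[1]-c["cy"])/f,-1.0])
    return e+d*(z-e[2])/d[2]
def w2px(c,w):
    e,M=pose(c); f=240/np.tan(np.radians(c["vfov"])/2)
    v=M.T@(np.array(w)-e); return c["cx"]+f*v[0]/-v[2], c["cy"]-f*v[1]/-v[2]
H=dict(tray=0.0,large_nut=.011,small_nut=.01,short_bolt=.008,brass_fitting=.04,parallel=.016,wood_wedge=.015,hex_key=.006)
def find(cam="top",names=H):
    c=viewer.camera(cam)
    for n in names:
        for s in silhouettes(cam,n)[:2]:
            m=s["pixels"].astype(np.uint8)
            if m.sum()<5: continue
            r=cv2.minAreaRect(cv2.findNonZero(m)); 
            bx=[tuple((px2w(c,q,H[n])[:2]*1000).round().astype(int).tolist()) for q in cv2.boxPoints(r)]
            M=cv2.moments(m,True); ce=(M["m10"]/M["m00"],M["m01"]/M["m00"])
            print(n,round(s["p"],2),"px",np.round(ce),"w",(px2w(c,ce,H[n])[:2]*1000).round(),bx)
    return c
E
python3 - <<'E'
from h import *
c=find()
print({k:v for k,v in c.items() if k!="img"})
cv2.imwrite("pics/top.png",c["img"][...,::-1])
s=viewer.camera("scene");cv2.imwrite("pics/scene.png",s["img"][...,::-1])
o=get_obs();print(o["t"],o["eef_pos"],o["tool_rot"],robot.nose_length)
E
```

```text
tray 0.75 px [231. 209.] w [545. 369.] [(462, 469), (674, 404), (624, 268), (416, 336)]
large_nut 0.53 px [358. 258.] w [451. 129.] [(461, 139), (461, 117), (439, 118), (439, 140)]
brass_fitting 0.61 px [345. 144.] w [657. 151.] [(657, 169), (675, 152), (656, 133), (638, 151)]
parallel 0.55 px [309. 310.] w [355. 218.] [(356, 269), (377, 172), (354, 167), (333, 264)]
wood_wedge 0.74 px [235. 355.] w [274. 351.] [(260, 399), (307, 323), (284, 308), (237, 384)]
wood_wedge 0.68 px [385. 302.] w [369.  80.] [(356, 122), (413, 53), (389, 34), (332, 103)]
hex_key 0.53 px [238. 355.] w [274. 348.] [(258, 400), (305, 325), (283, 310), (236, 385)]
hex_key 0.35 px [309. 310.] w [355. 218.] [(359, 270), (379, 172), (353, 167), (333, 264)]
{'vfov': 48.842614436099254, 'cx': 324.20774476611996, 'cy': 247.56071979789226, 'eye': array([0.34355561, 0.15493768, 0.97965311]), 'orientation': array([ 0.13057193, -0.07279693, -1.56852393])}
0.5 [ 0.27794575 -0.5597437   0.24524205] [ 1.96529569  0.46121238 -1.96521021] 0.014
```

View pics/top.png

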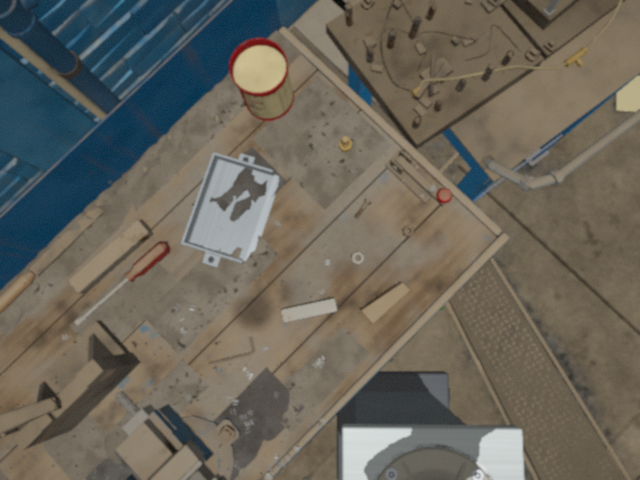

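View pics/scene.png

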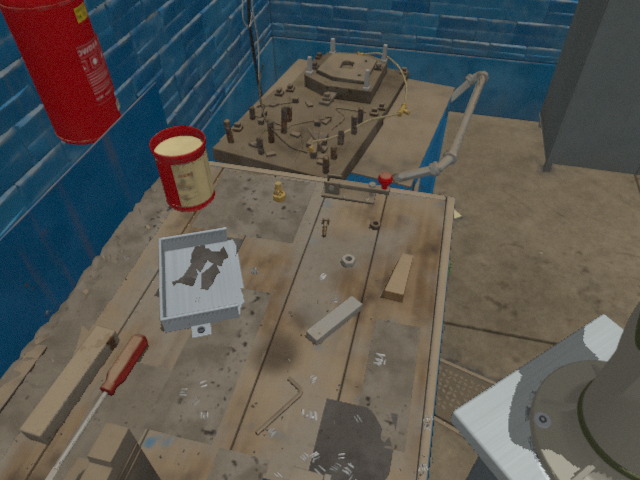

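The top view shows the tray at about (232,208) with its open front facing right. The large nut is at (358,258), the bolt at (362,208) and the small nut at (406,231). The fitting is at (345,144), the parallel at (309,310), the wedge at (385,302) and the hex key at (236,352). I'll take a closer crop with a world grid.

```bash
python3 - <<'E'
from h import *
c=viewer.camera("top")
im=c["img"][130:330,180:430,::-1]; im=cv2.resize(im,None,fx=3.2,fy=3,interpolation=cv2.INTER_CUBIC)
for x in np.arange(.3,.75,.05):
  for y in np.arange(-.05,.6,.05):
    u,v=w2px(c,(x,y,0)); p=(int((u-180)*3.2),int((v-130)*3))
    cv2.circle(im,p,2,(0,0,255),-1)
    if round(x*100)%10==0 and round(y*100)%10==0: cv2.putText(im,f"{x*10:.0f},{y*10:.0f}",p,0,.35,(0,255,255),1)
cv2.imwrite("pics/crop.png",im)
for n,p,z in [("bolt",(362,208),.007),("small",(406,231),.01),("large",(358,258),.011)]: print(n,px2w(c,p,z).round(3))
E
```

```text
bolt [0.545 0.12  0.007]
small [0.5  0.04 0.01]
large [0.45  0.128 0.011]
```

View pics/crop.png

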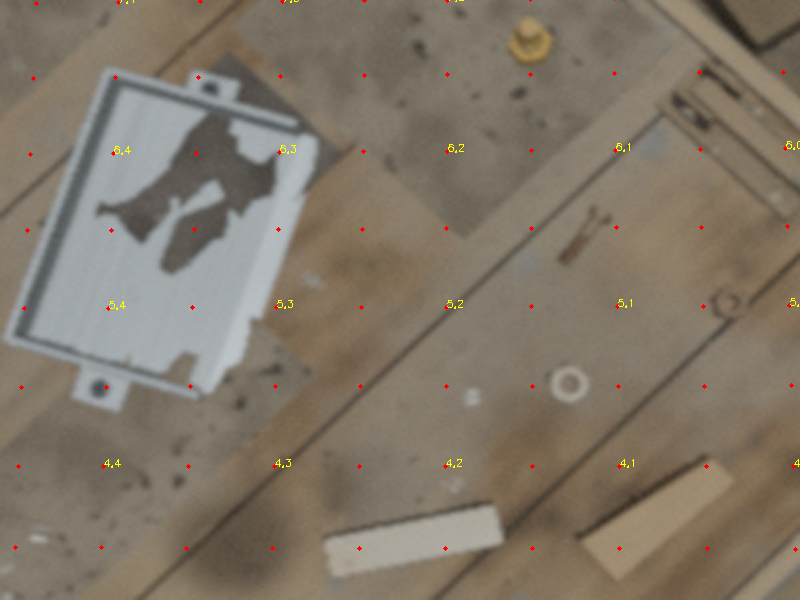

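The crop puts the tray's front middle at about (0.528, 0.309) with its x axis at about 71°. The bolt is at (0.545, 0.12), the large nut at (0.45, 0.128) and the small nut at (0.50, 0.04). I'll use two slightly open fingertips as a cradle and push the bolt first. First I'll work out the approach moves.

```bash
cat >> h.py <<'E'
T0=np.array([.528,.309]); A=np.array([np.cos(np.radians(71)),np.sin(np.radians(71))]); N=np.array([-A[1],A[0]])
def tr(w): d=np.array(w[:2])-T0; return np.array([d@A,d@N])
def fromtr(t): return T0+t[0]*A+t[1]*N
def plan(obj,end,back=.035,tipz=.06,flip=1):
    """obj world xy, end tray xy; prints the row to get behind obj, and push length"""
    o=get_obs(); Rt=R.from_rotvec(o["tool_rot"]).as_matrix(); e=fromtr(end); d=e-np.array(obj[:2]); L=np.linalg.norm(d); d/=L
    n=np.array([-d[1],d[0]]); y=np.array([*n,0])*flip; x=np.array([0,0,-1.]); G=np.column_stack([x,y,np.cross(x,y)])
    p=np.array([*(np.array(obj[:2])-back*d),tipz+.014])
    print("goal",p.round(3),"row",(Rt.T@(p-o["eef_pos"])).round(3),R.from_matrix(Rt.T@G).as_rotvec().round(3),"L",round(L,3),"dir",d.round(3))
E
python3 - <<'E'
from h import *
o=get_obs();print(R.from_rotvec(o["tool_rot"]).as_matrix().round(2))
for n,w in dict(b=(.545,.12),l=(.45,.128),s=(.5,.04)).items(): print(n,tr(w).round(3))
for f in (1,-1): plan((.545,.12),(.06,-.035),flip=f)
E
```

```text
[[-0.    0.44 -0.9 ]
 [ 0.   -0.9  -0.44]
 [-1.   -0.   -0.  ]]
b [-0.173 -0.078]
l [-0.197  0.015]
s [-0.263 -0.061]
goal [0.54  0.085 0.074] row [ 0.171 -0.461 -0.521] [2.182 0.    0.   ] L 0.237 dir [0.15  0.989]
goal [0.54  0.085 0.074] row [ 0.171 -0.461 -0.521] [-0.959 -0.     0.   ] L 0.237 dir [0.15  0.989]
```

Request:
arm_command([
  [0,-0.2,-0.22,-0.4,0,0],
  [0,-0.2,-0.22,-0.4,0,0],
  [0,-0.2,-0.22,-0.4,0,0],
  [0,-0.2,-0.22,-0.4,0,0],
  [0,-0.2,-0.22,-0.4,0,0],
  [0,-0.2,-0.22,-0.4,0,0],
  [0.07,-0.461,-0.521,-0.959,0,0],
  [0.07,-0.461,-0.521,-0.959,0,0],
  [0.07,-0.461,-0.521,-0.959,0,0],
  [0.07,-0.461,-0.521,-0.959,0,0],
  [0.07,-0.461,-0.521,-0.959,0,0],
  [0.07,-0.461,-0.521,-0.959,0,0],
  [0.07,-0.461,-0.521,-0.959,0,0],
  [0.07,-0.461,-0.521,-0.959,0,0],
  [0.07,-0.461,-0.521,-0.959,0,0],
  [0.07,-0.461,-0.521,-0.959,0,0],
  [0.07,-0.461,-0.521,-0.959,0,0],
  [0.07,-0.461,-0.521,-0.959,0,0],
  [0.07,-0.461,-0.521,-0.959,0,0],
  [0.07,-0.461,-0.521,-0.959,0,0],
], hand=0.02, force=30)

```text
t: 2.22
eef_pos: [0.5395, 0.0843, 0.1752]
tool_rot: [1.319, 1.134, -1.32]
force: [-1.5, -1.2, 0.6]
width: 0.0206
```

```bash
cat >> h.py <<'E'
def wcam():
    o=get_obs(); c=dict(viewer.camera("wrist"))
    Tw=np.eye(4); Tw[:3,:3]=R.from_rotvec(o["tool_rot"]).as_matrix(); Tw[:3,3]=o["eef_pos"]; M=Tw@np.array(c["T_tool_cam"])
    c["eye"]=M[:3,3]; c["orientation"]=M[:3,:3]; return c
E
python3 - <<'E'
from h import *
c=wcam(); print(c["eye"],c["vfov"],[k for k in c])
im=c["img"][...,::-1].copy()
for x in np.arange(.3,.8,.05):
  for y in np.arange(-.05,.6,.05):
    u,v=w2px(c,(x,y,0)); p=(int(u),int(v))
    if 0<=u<640 and 0<=v<480 and pose(c)[1][2,2]>0:
      cv2.circle(im,p,3,(0,0,255),-1); cv2.putText(im,f"{x*100:.0f},{y*100:.0f}",p,0,.4,(0,255,255),1)
cv2.imwrite("pics/w1.png",im)
for n in ["large_nut","small_nut","short_bolt"]:
  for s in silhouettes("wrist",n)[:2]: print(n,s["p"],s["location"],px2w(c,s["location"],.006).round(3))
E
```

```text
[0.55038629 0.15191032 0.30459533] 63.01665317766768 ['img', 'vfov', 'cx', 'cy', 'T_tool_cam', 'eye', 'orientation']
large_nut 0.84 [197.9, 184.4] [0.456 0.13  0.006]
small_nut 0.85 [283.5, 283.7] [0.506 0.041 0.006]
short_bolt 0.91 [320.5, 179.7] [0.548 0.12  0.006]
short_bolt 0.55 [280.6, 284.2] [0.504 0.041 0.006]
```

View pics/w1.png

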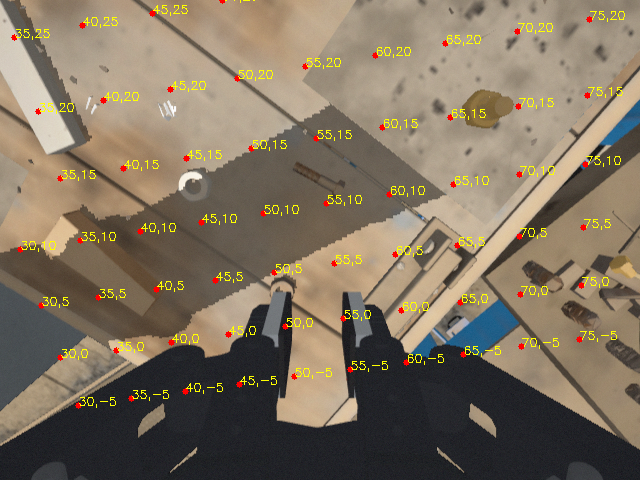

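The wrist view shows the bolt at (320,176), the large nut at (192,184) and the small nut at (283,285). This agrees with the top view to within about 5 mm. I'll descend and probe the bench lightly to find the true tip height.

Request:
arm_command([
  [0.04,0,0,0,0,0],
  [0.08,0,0,0,0,0],
  [0.12,0,0,0,0,0],
  [0.145,0,0,0,0,0],
  [0.155,0,0,0,0,0],
  [0.157,0,0,0,0,0],
  [0.157,0,0,0,0,0],
  [0.157,0,0,0,0,0],
])

```text
t: 3.08
eef_pos: [0.5411, 0.0849, 0.0204]
tool_rot: [1.322, 1.132, -1.317]
force: [-0.3, -0.4, 0.3]
width: 0.0199
```

Request:
arm_command([
  [0.001,0,0,0,0,0],
  [0.002,0,0,0,0,0],
  [0.003,0,0,0,0,0],
  [0.003,0,0,0,0,0],
])

```text
t: 3.42
eef_pos: [0.5399, 0.0848, 0.0158]
tool_rot: [1.32, 1.133, -1.319]
force: [-0.0, 0.3, 0.3]
width: 0.0199
```

Request:
arm_command([
  [0.001,0,0,0,0,0],
  [0.002,0,0,0,0,0],
  [0.002,0,0,0,0,0],
])

```text
t: 3.67
eef_pos: [0.5398, 0.0849, 0.0143]
tool_rot: [1.32, 1.133, -1.319]
force: [-4.4, -0.6, 11.0]
width: 0.0201
```

Contact is at TCP z of about 0.0145. I'll raise the tips 5 mm and push the bolt.

Request:
arm_command([
  [-0.006,0,0,0,0,0],
  [-0.006,0,-0.005,0,0,0],
  [-0.006,0,-0.012,0,0,0],
  [-0.006,0,-0.02,0,0,0],
  [-0.006,0,-0.028,0,0,0],
  [-0.006,0,-0.036,0,0,0],
  [-0.006,0,-0.046,0,0,0],
  [-0.006,0,-0.056,0,0,0],
  [-0.006,0,-0.066,0,0,0],
  [-0.006,0,-0.076,0,0,0],
  [-0.006,0,-0.086,0,0,0],
  [-0.006,0,-0.096,0,0,0],
  [-0.006,0,-0.106,0,0,0],
  [-0.006,0,-0.116,0,0,0],
  [-0.006,0,-0.126,0,0,0],
  [-0.006,0,-0.132,0,0,0],
  [-0.006,0,-0.138,0,0,0],
  [-0.006,0,-0.14,0,0,0],
  [-0.006,0,-0.14,0,0,0],
])

```text
t: 5.25
eef_pos: [0.5606, 0.2238, 0.0193]
tool_rot: [1.319, 1.135, -1.319]
force: [0.7, -0.1, 0.2]
width: 0.0198
```

```bash
cat >> h.py <<'E'
def chk(name=None,names=("large_nut","small_nut","short_bolt")):
    c=wcam()
    for n in names:
      for s in silhouettes("wrist",n)[:1]:
        w=px2w(c,s["location"],.006); print(n,round(s["p"],2),np.round(s["location"]),w.round(3),"tray",tr(w).round(3))
    im=c["img"][...,::-1].copy()
    for x in (0,.014,.02,.06,.127):
      for y in (-.087,-.04,0,.04,.087):
        u,v=w2px(c,(*fromtr((x,y)),0.)); cv2.circle(im,(int(u),int(v)),2,(0,0,255),-1)
    if name: cv2.imwrite(name,im)
    e=get_obs()["eef_pos"]; print("tcp",e.round(4),"tray",tr(e).round(3))
E
python3 -c "
from h import *
chk('pics/w2.png')"
```

```text
short_bolt 0.81 [310. 274.] [0.561 0.241 0.006] tray [-0.054 -0.054]
tcp [0.5608 0.2225 0.0193] tray [-0.071 -0.059]
```

View pics/w2.png

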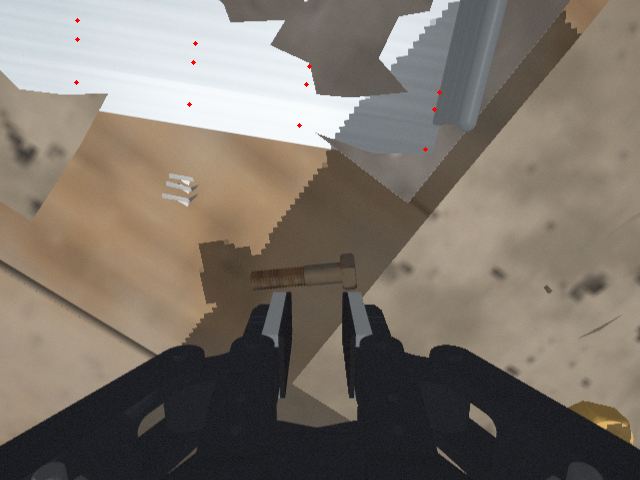

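The bolt at (305,272) lies square across both fingertips, and the tray lip is about 8 mm nearer than my estimate. I'll push the remaining 115 mm or so.

Request:
arm_command([
  [0,0,-0.006,0,0,0],
  [0,0,-0.014,0,0,0],
  [0,0,-0.022,0,0,0],
  [0,0,-0.03,0,0,0],
  [0,0,-0.037,0,0,0],
  [0,0,-0.044,0,0,0],
  [0,0,-0.051,0,0,0],
  [0,0,-0.058,0,0,0],
  [0,0,-0.065,0,0,0],
  [0,0,-0.072,0,0,0],
  [0,0,-0.08,0,0,0],
  [0,0,-0.088,0,0,0],
  [0,0,-0.096,0,0,0],
  [0,0,-0.103,0,0,0],
  [0,0,-0.109,0,0,0],
  [0,0,-0.113,0,0,0],
  [0,0,-0.115,0,0,0],
  [0,0,-0.115,0,0,0],
  [0,0,-0.105,0,0,0],
  [-0.07,0,-0.08,0,0,0],
])

```text
t: 7.12
eef_pos: [0.5695, 0.3114, 0.0507]
tool_rot: [1.308, 1.139, -1.33]
force: [-0.8, -1.8, -1.3]
width: 0.0203
```

Request:
arm_command([
  [-0.03,0,0.02,0,0,0],
  [-0.07,0,0.05,0,0,0],
  [-0.07,0,0.05,0,0,0],
])

```text
t: 7.37
eef_pos: [0.5697, 0.2604, 0.1342]
tool_rot: [1.327, 1.127, -1.317]
force: [1.4, -0.1, 0.1]
width: 0.0195
```

```bash
python3 -c "
from h import *
chk('pics/w3.png')
plan((.455,.131),(.06,.045),flip=-1)"
```

```text
large_nut 0.35 [305.  95.] [0.579 0.353 0.006] tray [ 0.058 -0.033]
short_bolt 0.58 [304.  94.] [0.578 0.354 0.006] tray [ 0.059 -0.033]
tcp [0.5663 0.2637 0.1278] tray [-0.03  -0.051]
goal [0.448 0.097 0.074] row [ 0.054 -0.092  0.183] [0.047 0.    0.001] L 0.254 dir [0.197 0.98 ]
```

View pics/w3.png

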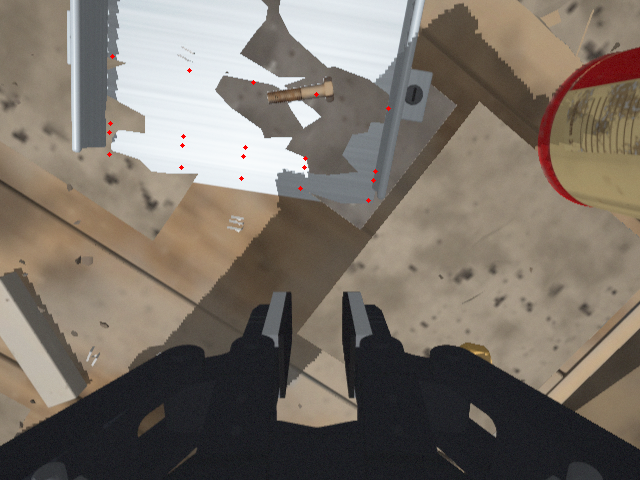

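The bolt lies in the tray at about (300,92), near tray (0.06, -0.033). Next is the large nut.

Request:
arm_command([
  [0,-0.092,0.183,0.047,0,0],
  [0,-0.092,0.183,0.047,0,0],
  [0,-0.092,0.183,0.047,0,0],
  [0,-0.092,0.183,0.047,0,0],
  [0,-0.092,0.183,0.047,0,0],
  [0,-0.092,0.183,0.047,0,0],
  [0,-0.092,0.183,0.047,0,0],
  [0.04,-0.092,0.183,0.047,0,0],
  [0.08,-0.092,0.183,0.047,0,0],
  [0.1,-0.092,0.183,0.047,0,0],
  [0.1,-0.092,0.183,0.047,0,0],
  [0.1,-0.092,0.183,0.047,0,0],
], hand=0.014)

```text
t: 8.57
eef_pos: [0.4473, 0.0984, 0.0274]
tool_rot: [1.35, 1.114, -1.354]
force: [0.4, 0.1, 0.6]
width: 0.0138
```

```bash
python3 -c "
from h import *
chk()
plan((.455,.131),(.06,.045),tipz=.005,flip=-1)"
```

```text
large_nut 0.97 [319. 242.] [0.454 0.125 0.006] tray [-0.198  0.01 ]
small_nut 0.88 [471. 417.] [0.506 0.031 0.006] tray [-0.27  -0.069]
tcp [0.4498 0.0976 0.0301] tray [-0.225  0.005]
goal [0.448 0.097 0.019] row [ 0.011 -0.001  0.001] [ 0.001 -0.001 -0.003] L 0.254 dir [0.197 0.98 ]
```

Request:
arm_command([
  [0.005,0,0,0,0,0],
  [0.009,0,0,0,0,0],
  [0.009,0,-0.004,0,0,0],
  [0.009,0,-0.009,0,0,0],
  [0.009,0,-0.016,0,0,0],
  [0.009,0,-0.024,0,0,0],
  [0.009,0,-0.032,0,0,0],
  [0.009,0,-0.042,0,0,0],
  [0.009,0,-0.052,0,0,0],
  [0.009,0,-0.062,0,0,0],
  [0.009,0,-0.072,0,0,0],
  [0.009,0,-0.082,0,0,0],
  [0.009,0,-0.092,0,0,0],
  [0.009,0,-0.102,0,0,0],
  [0.009,0,-0.112,0,0,0],
  [0.009,0,-0.122,0,0,0],
  [0.009,0,-0.132,0,0,0],
  [0.009,0,-0.138,0,0,0],
  [0.009,0,-0.14,0,0,0],
  [0.009,0,-0.14,0,0,0],
])

```text
t: 10.43
eef_pos: [0.4758, 0.2346, 0.0195]
tool_rot: [1.353, 1.11, -1.353]
force: [-0.2, -0.6, 0.1]
width: 0.0141
```

```bash
python3 -c "
from h import *
chk()"
```

```text
large_nut 0.65 [316. 272.] [0.479 0.252 0.006] tray [-0.07   0.027]
short_bolt 0.17 [426.  57.] [0.531 0.319 0.006] tray [0.011 0.001]
tcp [0.4759 0.2332 0.0195] tray [-0.089  0.025]
```

Request:
arm_command([
  [0,0,-0.006,0,0,0],
  [0,0,-0.014,0,0,0],
  [0,0,-0.023,0,0,0],
  [0,0,-0.032,0,0,0],
  [0,0,-0.041,0,0,0],
  [0,0,-0.05,0,0,0],
  [0,0,-0.059,0,0,0],
  [0,0,-0.067,0,0,0],
  [0,0,-0.075,0,0,0],
  [0,0,-0.083,0,0,0],
  [0,0,-0.091,0,0,0],
  [0,0,-0.1,0,0,0],
  [0,0,-0.109,0,0,0],
  [0,0,-0.117,0,0,0],
  [0,0,-0.124,0,0,0],
  [0,0,-0.128,0,0,0],
  [0,0,-0.13,0,0,0],
  [0,0,-0.13,0,0,0],
  [0,0,-0.12,0,0,0],
  [-0.07,0,-0.1,0,0,0],
])

```text
t: 12.3
eef_pos: [0.4931, 0.3364, 0.0523]
tool_rot: [1.342, 1.111, -1.365]
force: [-0.4, -2.1, 0.4]
width: 0.0143
```

Request:
arm_command([
  [-0.03,0,0.02,0,0,0],
  [-0.07,0,0.05,0,0,0],
  [-0.07,0,0.05,0,0,0],
  [-0.07,0,0.05,0,0,0],
])

```text
t: 12.63
eef_pos: [0.4893, 0.2888, 0.1326]
tool_rot: [1.36, 1.103, -1.352]
force: [0.5, 0.4, -0.2]
width: 0.014
```

```bash
python3 -c "
from h import *
chk()
plan((.505,.040),(.06,.01),back=.037,flip=-1)"
```

```text
large_nut 0.64 [309.  81.] [0.506 0.388 0.006] tray [0.068 0.046]
short_bolt 0.74 [438. 115.] [0.581 0.353 0.006] tray [ 0.058 -0.035]
tcp [0.4864 0.2913 0.1281] tray [-0.03   0.034]
goal [0.501 0.003 0.074] row [0.054 0.071 0.28 ] [-0.097  0.001  0.002] L 0.331 dir [0.1   0.995]
```

Request:
arm_command([
  [0,0.071,0.28,-0.097,0,0],
  [0,0.071,0.28,-0.097,0,0],
  [0,0.071,0.28,-0.097,0,0],
  [0,0.071,0.28,-0.097,0,0],
  [0,0.071,0.28,-0.097,0,0],
  [0,0.071,0.28,-0.097,0,0],
  [0,0.071,0.28,-0.097,0,0],
  [0,0.071,0.28,-0.097,0,0],
  [0,0.071,0.28,-0.097,0,0],
  [0.04,0.071,0.28,-0.097,0,0],
  [0.08,0.071,0.28,-0.097,0,0],
  [0.1,0.071,0.28,-0.097,0,0],
  [0.1,0.071,0.28,-0.097,0,0],
  [0.1,0.071,0.28,-0.097,0,0],
], hand=0.012)

```text
t: 14.0
eef_pos: [0.5007, 0.0049, 0.0284]
tool_rot: [1.28, 1.165, -1.283]
force: [0.5, 0.6, 1.0]
width: 0.012
```

```bash
python3 -c "
from h import *
chk()
plan((.505,.040),(.06,.01),back=.037,tipz=.005,flip=-1)"
```

```text
small_nut 0.7 [313. 244.] [0.502 0.031 0.006] tray [-0.271 -0.066]
tcp [0.5034 0.0035 0.0314] tray [-0.297 -0.076]
goal [0.501 0.003 0.019] row [ 0.012 -0.002  0.001] [ 0.    -0.    -0.003] L 0.331 dir [0.1   0.995]
```

Request:
arm_command([
  [0.005,0,0,0,0,0],
  [0.01,0,0,0,0,0],
  [0.01,0,-0.004,0,0,0],
  [0.01,0,-0.01,0,0,0],
  [0.01,0,-0.018,0,0,0],
  [0.01,0,-0.027,0,0,0],
  [0.01,0,-0.037,0,0,0],
  [0.01,0,-0.048,0,0,0],
  [0.01,0,-0.059,0,0,0],
  [0.01,0,-0.07,0,0,0],
  [0.01,0,-0.081,0,0,0],
  [0.01,0,-0.092,0,0,0],
  [0.01,0,-0.103,0,0,0],
  [0.01,0,-0.114,0,0,0],
  [0.01,0,-0.125,0,0,0],
  [0.01,0,-0.136,0,0,0],
  [0.01,0,-0.146,0,0,0],
  [0.01,0,-0.154,0,0,0],
  [0.01,0,-0.16,0,0,0],
  [0.01,0,-0.16,0,0,0],
])

```text
t: 15.87
eef_pos: [0.518, 0.1638, 0.0197]
tool_rot: [1.283, 1.161, -1.281]
force: [0.5, -1.3, -1.0]
width: 0.0121
```

```bash
python3 -c "
from h import *
chk()"
```

```text
small_nut 0.93 [316. 275.] [0.52  0.18  0.006] tray [-0.124 -0.034]
tcp [0.5181 0.1612 0.0195] tray [-0.143 -0.039]
```

Nut is in the cradle; about 180 mm remain.

Request:
arm_command([
  [0,0,-0.006,0,0,0],
  [0,0,-0.014,0,0,0],
  [0,0,-0.024,0,0,0],
  [0,0,-0.034,0,0,0],
  [0,0,-0.044,0,0,0],
  [0,0,-0.054,0,0,0],
  [0,0,-0.064,0,0,0],
  [0,0,-0.074,0,0,0],
  [0,0,-0.084,0,0,0],
  [0,0,-0.094,0,0,0],
  [0,0,-0.102,0,0,0],
  [0,0,-0.11,0,0,0],
  [0,0,-0.118,0,0,0],
  [0,0,-0.126,0,0,0],
  [0,0,-0.134,0,0,0],
  [0,0,-0.142,0,0,0],
  [0,0,-0.15,0,0,0],
  [0,0,-0.158,0,0,0],
  [0,0,-0.164,0,0,0],
  [0,0,-0.17,0,0,0],
])

```text
t: 17.73
eef_pos: [0.5352, 0.3319, 0.0196]
tool_rot: [1.283, 1.16, -1.283]
force: [0.3, -0.1, -0.6]
width: 0.0118
```

Request:
arm_command([
  [0,0,-0.004,0,0,0],
  [0,0,-0.006,0,0,0],
  [0,0,-0.006,0,0,0],
  [0,0,0.005,0,0,0],
  [-0.03,0,0.015,0,0,0],
  [-0.07,0,0.03,0,0,0],
  [-0.1,0,0.06,0,0,0],
  [-0.13,0,0.09,0,0,0],
  [-0.14,0,0.1,0,0,0],
  [-0.14,0,0.1,0,0,0],
  [-0.14,0,0.1,0,0,0],
])

```text
t: 18.65
eef_pos: [0.5258, 0.2298, 0.1604]
tool_rot: [1.286, 1.156, -1.284]
force: [-0.3, 0.9, 0.6]
width: 0.0119
```

```bash
python3 -c "
from h import *
chk('pics/w4.png'); find('top'); print(get_obs()['t'])"
```

```text
large_nut 0.97 [263.  10.] [0.508 0.379 0.006] tray [0.059 0.042]
small_nut 0.7 [310.  50.] [0.535 0.352 0.006] tray [0.043 0.007]
short_bolt 0.79 [379.  38.] [0.581 0.355 0.006] tray [ 0.061 -0.035]
tcp [0.5241 0.2324 0.1582] tray [-0.074 -0.021]
tray 0.76 px [223. 220.] w [525. 383.] [(463, 470), (652, 409), (600, 273), (415, 337)]
large_nut 0.32 px [306. 311.] w [354. 224.] [(358, 271), (378, 181), (352, 175), (332, 264)]
short_bolt 0.45 px [238. 194.] w [572. 353.] [(590, 358), (590, 349), (553, 348), (553, 358)]
parallel 0.67 px [306. 311.] w [353. 223.] [(357, 271), (377, 179), (351, 174), (331, 265)]
19.3
```

View pics/w4.png

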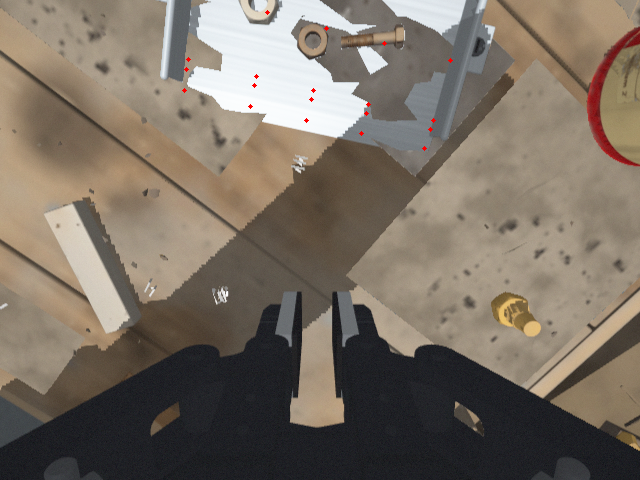

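All three fasteners lie in the tray: large nut at (258,8), small nut at (311,42), bolt at (375,38). The gripper is clear of everything.

```bash
python3 -c "
from h import *
print(robot.hand_in())"
```

```text
the job is handed in; nothing more can be done
None
```

I swept the bolt, then the large nut, then the small nut into the tray, using two slightly open fingertips just above the bench. The job was handed in at about 19 s; the hand-in reports no verdict.

- **Fasteners:** the last wrist-camera check put the large nut at tray (59, 42) mm, the small nut at (43, 7) mm and the bolt at (61, -35) mm. All are well past the 20 mm line and inside the walls. The real front edge looked about 8 mm nearer than my estimate, so they should lie slightly deeper than that.
- **Clearance:** the gripper was retracted to TCP height of about 160 mm, with the force reading near zero.
- **Bystanders:** nothing I saw suggests any bystander moved.
  - **Parallel:** its outer corners read the same before and after. The change of about 5 mm in its centre came from the other end, and I took it to be the arm partly hiding it from the top camera.
  - **Brass fitting:** it was in the last wrist picture, but I did not measure it again.
  - **Wedge and hex key:** they were not detected in the final top view, so I did not measure them again. The tool passed about 25 mm from the wedge by my estimate, and its path stayed well away from the hex key.
- **Detector disagreements:** the final top view also labelled the parallel as the large nut (p 0.32), and it missed both nuts. One mid-run look put the bolt at tray (11, 1) mm with p 0.17. I rejected both of these readings against the later wrist picture.

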